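# Swing the corner brace onto its second bolt

### The arm

A 7-joint arm with a two-finger parallel gripper is mounted at the origin on the work surface. World frame = base frame: x ahead of the robot, y to its left, z up, the work surface at z = 0. Lengths are in m, angles in rad, forces in N, time in s.
With the tool pointing down it reaches from about 0.425 to 0.8 m from the base axis. Payload 8.3 kg.
Tool frame: the origin (TCP) lies midway between the tips of the shut fingers; the grasp point (between the pads) lies 19 mm behind it; z points along the fingers, y is the direction in which the jaws open and shut (so a half turn about z gives the same grasp; the last joint's range is limited). The gripper opens to 85 mm and grips with 20 to 120 N. Pads are 22 mm wide; open, the fingers measure 114 mm over their backs; the gripper's body (76 mm by 85 mm) begins 54 mm behind the grasp point. The pads swing forward as they close: fully open they stand 13 mm farther back than shut.
Start: joints at [1.101, 0.383, 0.016, 1.37, -0.006, 1.388, -0.046], TCP at [0.247, -0.574, 0.192] pointing down, gripper open.
Joint ranges: [-2.95, 2.95], [-0.25, 2.06], [-1.52, 1.56], [0.18, 2.33], [-1.44, 4.58], [0.02, 2.06], [-3.01, 3.01]. Speed limits (rad/s): [2.39, 2.39, 3.01, 3.01, 3.14, 3.14, 3.14].

### API

Orientations are given as a unit quaternion [w, x, y, z].
In Python, from bench import ctrl, optics, finish_job gives the robot as it stands.
- The arm moves only by the tool arm_command, never from a script. Its argument "increments" is a list of rows, each an object of numbers: "grip": the opening, from -1 (shut) to 1 (fully open); "dx", "dy", "dz": the shift along the tool's x, y, z in m; "twist": the turn about the tool's z in rad. In form: [{"grip": .., "dx": .., "dy": .., "dz": .., "twist": ..}, ...]. A call has 1 to 8 rows; each row shifts and turns the commanded pose from where the row before left it, along the tool's axes as they then stand; what a row does not reach is not made up. A row lasts 1/10 s, in which the tool goes at most 50 mm and 8.59 degrees, less where a joint would pass 70% of its speed; a pose out of reach is approached as far as the arm can. A call is refused whole if a number of a shift passes 0.05 or a number of a turn 0.15, either way. A call with a gripper value outside its range is refused whole. The fingers move at their own pace and stop on an object; the grip force is fixed at half the most. Time passes only in rows, so rows that do not move let the fingers close. It gives the time, the measured TCP pose, the force and the opening at its end, in the units of the state.
- ctrl.get_state(): the state, without advancing time (a new reading comes with each control period).
- optics.capture(name): name is "side" or "top" or "wrist"; returns a dict with "image" (420x560x3 uint8, red, green, blue), "intrinsics" (3x3 intrinsics, pixels), "dist" ([k1, k2, p1, p2, k3] as OpenCV has them; the pictures are not rectified), "world_to_cam" (4x4, takes a point from world to camera coordinates). Camera axes: x right, y up, looking along -z (the intrinsics and any distortion apply to the point x, -y, -z); pixel columns grow to the right and rows downward; lengths in m; the calibration is good to about 2 mm. A picture is of the moment at which its call begins. There is no depth.
- finish_job(): hands the job in, once; it reports no verdict.
The state is a dict: "t": time; "joint_pos": joint angles; "joint_velocities": joint speeds; "tau": joint torques, N m; "ee_pos": TCP position; "ee_rot": TCP orientation; "contact_force": force on the tool from outside, world axes, zero at the start; "wrist_torque": the same for the moment, N m; "finger_gap": opening from 0.0 (shut) to 1.0 (fully open).
Only numpy, scipy, OpenCV 4.12 (cv2) and the standard library are available. Lean on these libraries where they do the work, as an engineer would, in place of code of your own. Each camera call takes 0.05 s, during which the arm holds its last target.

### The job

A framed picture lies face down and one of its four corner braces is still swung aside, held only by the long loose bolt through its round hole. Lift that brace a little by its grip, swing it about its bolt to the corner and lower it so that its slot drops over the short bolt on the adjoining frame rail and it lies flat on the frame; then let go. Leave the spare brace on the table beside the picture where it lies.

Things in the scene. Friction and masses are not known exactly. Their poses are not given: they have to be found in the camera images.
- brace_handle (a point): Centre of the black grip (46 long, 18 across the strap, 50 tall) upright on the open brace, a loose flat aluminium strap 280x58x6 mm, about 0.2 kg; 31 above its underside, at mid-length. x points along the strap to the slot, z up. Round hole d22 at x=-110; closed slot 46 long (x), 32 wide at x=+90. Starts flat on the frame's back, its slot end 0.7 to 1.4 rad counter-clockwise (from above) of its place
- pivot_bolt (a point): Foot of the long loose pivot bolt, on its axis, at the frame's flat back, 45 mm above the table. Upright on one frame rail: shank d10 through the brace's round hole, head d30 whose underside is 42 above this point, so the brace (6 thick) can rise at most 36 before it meets the head. Fixed to the picture
- second_bolt (a point): Foot of the short second bolt, on its axis, at the frame's flat back: plain stud d10, 15 mm tall (lift the brace over it), dark washer mark round its foot, on the adjoining rail, 200 from the pivot bolt across the corner. Fixed to the picture (580x680, gilt edge, wooden rails, brown backboard flush with them), which does not move; its other three corners have the same brace, nutted down
- spare_handle (a point): Centre of the spare brace's grip: same strap and grip as the open brace, lying loose on the table beside the picture (grip centre 31 mm above the table), with no bolt through its hole. A tray of wing nuts and a roll of tape lie near it. Not to be moved

How it is judged:
At the end, for the whole second after the job is handed in: The open brace lies flat on the frame (tilt under 0.05 rad, underside within 3 mm), the short bolt inside its slot (within 24 mm of the slot centre lengthways, 14 mm sideways), the pivot bolt still through its round hole; the spare brace within 20 mm of where it lay (x of second_bolt in the frame of brace_handle between 0.066 and 0.114 m and y of second_bolt in the frame of brace_handle between -0.014 and 0.014 m and z of second_bolt in the frame of brace_handle between -0.0345 and -0.028 m and x of pivot_bolt in the frame of brace_handle between -0.119 and -0.101 m and angle between brace_handle's own z axis and vertical below 0.05 rad and distance of spare_handle from where it was at the start of the episode below 0.02 m); the robot touches nothing.
It fails at once if the spare brace is moved by more than 20 mm (distance of spare_handle from where it was at the start of the episode above 0.02 m).
It also fails if it takes over 37 s, if anything falls off the work surface, if the arm or the gripper's body presses on something with over 40 N, if the wrist force passes 120 N, or if a joint passes its speed limit or range.

## Working session

There is one attempt and no reset: what is moved stays moved. The work goes in short steps, Python scripts to look and compute and a tool call to move; the robot and the scene stay as the last step left them, time stands still between calls to the robot, and variables do not carry over. Pictures are saved under pics/ and viewed, and the job is handed in when it is done.

Besides the shell and the picture viewer there is one more tool, called as name([rows], argument=value, ...), one row to a line, values as JSON. arm_command: Moves the arm, as the interface text tells. Its arguments: {"type":"object","properties":{"increments":{"type":"array"}},"required":["increments"]}

```bash
mkdir -p pics; ls
cat > h.py <<'E'
import numpy as np, cv2, pickle
from bench import ctrl, optics
def cap(n,tag):
    c=optics.capture(n); cv2.imwrite(f'pics/{tag}.png',c['image'][:,:,::-1]); pickle.dump(c,open(f'pics/{tag}.pkl','wb')); return c
def load(tag): return pickle.load(open(f'pics/{tag}.pkl','rb'))
def ray(c,px):
    K=np.array(c['intrinsics']);d=np.array(c['dist'],float)
    u=cv2.undistortPoints(np.array(px,float).reshape(-1,1,2),K,d).reshape(-1,2)
    T=np.array(c['world_to_cam']);R=T[:3,:3];o=-R.T@T[:3,3]
    v=np.c_[u[:,0],-u[:,1],-np.ones(len(u))]@R
    return o,v
def onz(c,px,z):
    o,v=ray(c,px); return o+v*((z-o[2])/v[:,2])[:,None]
def proj(c,P):
    T=np.array(c['world_to_cam']);P=np.atleast_2d(P)@T[:3,:3].T+T[:3,3]
    P=P*[1,-1,-1]
    return cv2.projectPoints(P,np.zeros(3),np.zeros(3),np.array(c['intrinsics']),np.array(c['dist'],float))[0].reshape(-1,2)
E
python3 - <<'E'
from h import *
for n in ['top','side','wrist']:
    c=cap(n,n+'0'); T=np.array(c['world_to_cam']); print(n,-T[:3,:3].T@T[:3,3])
s=ctrl.get_state();print(s)
E
```

```text
pics
top [0.4564565  0.15135095 1.01422594]
side [ 0.38885324 -0.36866263  0.67615451]
wrist [ 0.32129073 -0.54149474  0.37344511]
{'t': 0.15, 'joint_pos': array([ 1.10111141,  0.38403364,  0.01639645,  1.37090349, -0.00624827,
        1.38819369, -0.04651134]), 'joint_velocities': array([ 0.00168315, -0.00307326, -0.00144898, -0.00370245,  0.00122011,
        0.00077553,  0.00081284]), 'tau': array([ 1.79557806e-03, -6.28157759e+01,  8.45579021e-01, -3.72164977e+01,
        1.66666007e-02,  1.09354238e-02, -1.39690661e-05]), 'ee_pos': array([ 0.24711924, -0.57358967,  0.19142009]), 'ee_rot': array([-7.20841054e-04,  9.79382393e-01,  2.02013796e-01, -1.84114000e-04]), 'contact_force': array([-0.86897705, -0.04237118, -0.17582509]), 'wrist_torque': array([-0.0457263 , -0.00420422,  0.02384408]), 'finger_gap': 1.003091051303658}
```

View pics/top0.png

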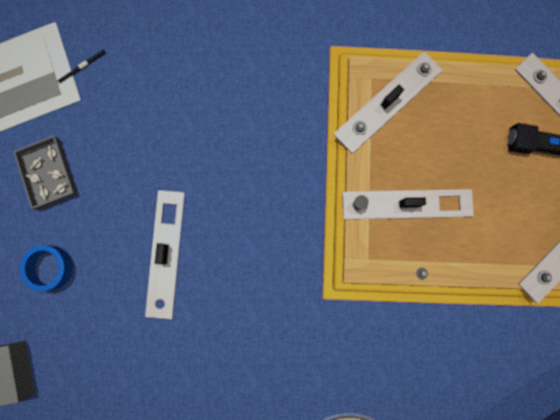

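View pics/side0.png

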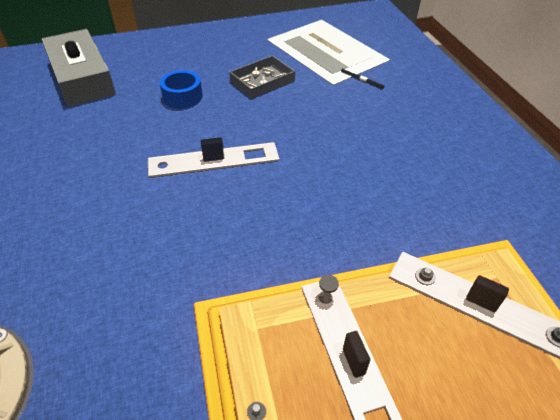

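View pics/wrist0.png

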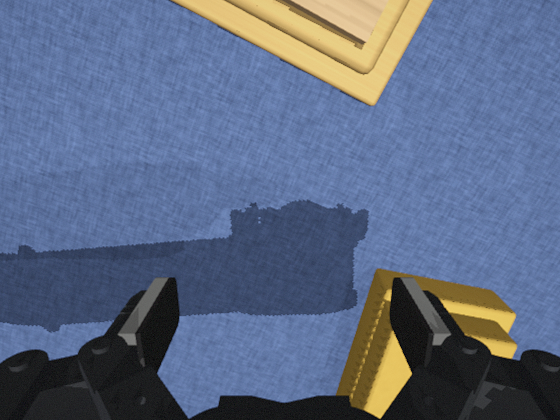

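Top view: open brace is the horizontal one, pivot head at about (361,204), grip (412,202), slot (449,203); second bolt at (422,273). The spare is at left, grip (162,254). Side view: pivot head at (328,285), grip (356,354), stud (257,410).

Run:
```python
from h import *
t=load('top0');s=load('side0')
def blobs(c,box,f,amin=20):
    x0,y0,x1,y1=box;im=c['image'][y0:y1,x0:x1];m=f(im).astype(np.uint8)
    n,l,st,ce=cv2.connectedComponentsWithStats(m)
    return [(st[i][4],ce[i]+[x0,y0],cv2.minAreaRect(np.argwhere(l==i)[:,::-1].astype(np.float32)+[x0,y0])) for i in range(1,n) if st[i][4]>=amin]
dark=lambda im:im.max(2)<60
br=lambda im:(im.max(2).astype(int)-im.min(2)<35)&(im.min(2)>150)
for n,b in [('grip',(385,185,445,220)),]:
    for r in blobs(t,b,dark): print('top',n,r)
for r in blobs(t,(335,180,480,225),br): print('top brace',r)
gray=lambda im:(im.max(2).astype(int)-im.min(2)<30)&(im.max(2)<150)
for r in blobs(t,(405,258,440,288),gray,5): print('stud top',r)
for r in blobs(t,(345,190,378,220),lambda im:im.max(2)<130): print('head top',r)
for r in blobs(s,(235,395,275,420),gray,5): print('stud side',r)
for r in blobs(s,(312,270,345,310),lambda im:im.max(2)<110): print('head side',r)
for r in blobs(s,(335,320,385,385),dark): print('grip side',r)
for im,b,n in [(t,(335,180,480,290),'zt'),(s,(220,260,420,420),'zs')]:
    x0,y0,x1,y1=b
    z=im['image'][y0:y1,x0:x1,::-1];k=min(800//(x1-x0),600//(y1-y0));cv2.imwrite(f'pics/{n}.png',cv2.resize(z,None,fx=k,fy=k,interpolation=cv2.INTER_CUBIC))
print(onz(t,[(361,204),(412,202),(449,203),(422,273)],.045))
```

```text
Traceback (most recent call last):
cv2.error: OpenCV(4.12.0) /io/opencv/modules/imgproc/src/convhull.cpp:143: error: (-215:Assertion failed) total >= 0 && (depth == CV_32F || depth == CV_32S) in function 'convexHull'
```

```bash
sleep 0
cat >> h.py <<'E'
def blobs(c,box,f,amin=20):
    x0,y0,x1,y1=box;im=c['image'][y0:y1,x0:x1];m=f(im).astype(np.uint8)
    n,l,st,ce=cv2.connectedComponentsWithStats(m)
    o=[]
    for i in range(1,n):
        if st[i][4]<amin: continue
        p=(np.argwhere(l==i)[:,::-1]+[x0,y0]).astype(np.float32)
        r=cv2.minAreaRect(p); o.append((int(st[i][4]),(ce[i]+[x0,y0]).round(1),np.round(r[0],1),np.round(r[1],1),round(r[2],1)))
    return o
dark=lambda im:im.max(2)<60
br=lambda im:(im.max(2).astype(int)-im.min(2)<35)&(im.min(2)>150)
gray=lambda im:(im.max(2).astype(int)-im.min(2)<30)&(im.max(2)<150)
def zoom(c,b,n):
    x0,y0,x1,y1=b
    z=c['image'][y0:y1,x0:x1,::-1];k=min(800//(x1-x0),600//(y1-y0));cv2.imwrite(f'pics/{n}.png',cv2.resize(z,None,fx=k,fy=k,interpolation=cv2.INTER_CUBIC))
E
python3 - <<'E'
from h import *
t=load('top0');s=load('side0')
for r in blobs(t,(385,185,445,220),dark): print('top grip',r)
for r in blobs(t,(335,180,480,225),br): print('top brace',r)
for r in blobs(t,(405,258,440,288),gray,5): print('stud top',r)
for r in blobs(t,(345,190,378,220),lambda im:im.max(2)<130): print('head top',r)
for r in blobs(s,(235,395,275,420),gray,5): print('stud side',r)
for r in blobs(s,(312,270,345,310),lambda im:im.max(2)<110): print('head side',r)
for r in blobs(s,(335,320,385,385),dark): print('grip side',r)
zoom(t,(335,180,480,290),'zt');zoom(s,(220,260,420,420),'zs')
print(onz(t,[(361,204),(412,202),(449,203),(422,273)],.045))
E
```

```text
top grip (213, array([412. , 202.5]), array([412. , 202.5]), array([ 9., 24.]), 90.0)
top brace (2496, array([405.5, 203.8]), array([407.5, 203.7]), array([ 27.1, 129. ]), 88.8)
stud top (83, array([421.5, 273.2]), array([421.5, 273. ]), array([10.,  9.]), 90.0)
head top (197, array([360.2, 203.7]), array([360., 204.]), array([16., 14.]), 90.0)
stud side (203, array([256.2, 412.2]), array([256.5, 411. ]), array([16., 17.]), 90.0)
head side (151, array([325.2, 295.7]), array([326.5, 294.7]), array([16.3, 16.8]), 10.6)
grip side (487, array([354.7, 358.9]), array([355.7, 354. ]), array([43.6, 20.5]), 67.4)
[[ 0.57347771 -0.03234216  0.045     ]
 [ 0.5766699  -0.14306048  0.045     ]
 [ 0.57369785 -0.22417202  0.045     ]
 [ 0.42437912 -0.15885704  0.045     ]]
```

View pics/zt.png

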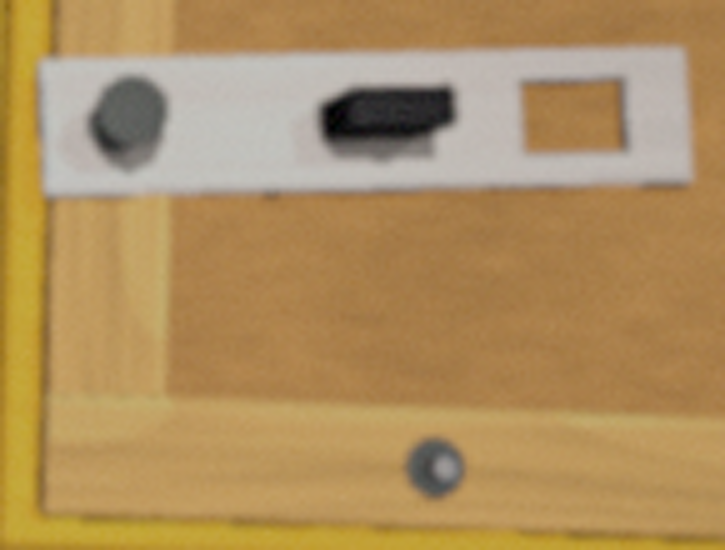

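View pics/zs.png

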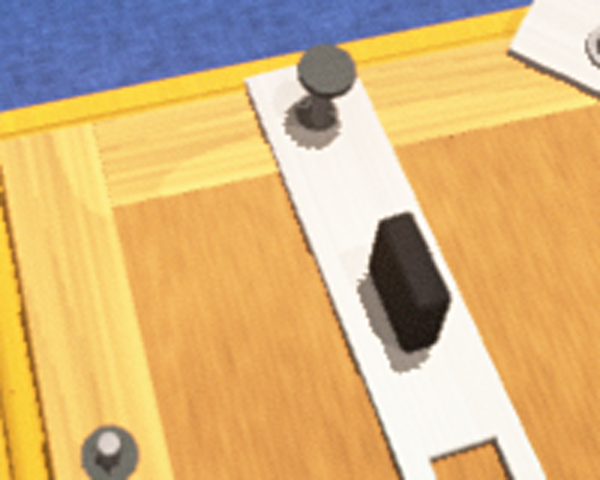

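Run:
```python
from h import *
t=load('top0');s=load('side0')
def tri(a,b):
    o1,v1=ray(t,[a]);o2,v2=ray(s,[b]);v1=v1[0];v2=v2[0]
    A=np.c_[v1,-v2];k=np.linalg.lstsq(A,o2-o1,rcond=None)[0];p=o1+k[0]*v1;q=o2+k[1]*v2
    return (p+q)/2,np.linalg.norm(p-q)
zt=lambda x,y:(335+(x)/5-.4,180+y/5-.4); zs=lambda x,y:(220+x/3-.33,260+y/3-.33)
print('head tri',tri(zt(135,106),zs(327,69)))
print('head z.093',onz(t,[zt(135,106)],.093),onz(s,[zs(327,69)],.093))
print('stud foot',onz(t,[zt(435,468)],.046),onz(s,[zs(109,453)],.046), 'top',onz(t,[zt(445,467)],.06),onz(s,[zs(109,440)],.06))
print('grip top corners',onz(t,[zt(348,88),zt(453,88),zt(455,120),zt(345,133)],.101))
print('side grip top',onz(s,[zs(379,218),zs(409,213),zs(447,295),zs(418,307)],.101))
c=onz(t,[zt(40,60),zt(685,47),zt(693,182),zt(43,195)],.051);print('brace',c,c.mean(0))
sl=onz(t,[zt(523,78),zt(624,76),zt(628,150),zt(524,153)],.048);print('slot',sl,sl.mean(0))
c=s;print('side slot', onz(s,[zs(431,461),zs(495,438)],.051))
print(np.linalg.norm(c['world_to_cam'][:3,:3]@np.ones(3)))
```

```text
head tri (array([ 0.5740069 , -0.02478104,  0.0918945 ]), np.float64(0.0007745695909641512))
head z.093 [[ 0.57424499 -0.02467182  0.093     ]] [[ 0.5732657  -0.02538016  0.093     ]]
stud foot [[ 0.42400422 -0.15765941  0.046     ]] [[ 0.42495335 -0.15787669  0.046     ]] top [[ 0.42481772 -0.15745664  0.06      ]] [[ 0.42552693 -0.15730228  0.06      ]]
grip top corners [[ 0.57970443 -0.11041931  0.101     ]
 [ 0.57929457 -0.15368202  0.101     ]
 [ 0.56617181 -0.15392599  0.101     ]
 [ 0.56132227 -0.1084628   0.101     ]]
side grip top [[ 0.56505888 -0.11124373  0.101     ]
 [ 0.57906753 -0.11275652  0.101     ]
 [ 0.57963207 -0.15333272  0.101     ]
 [ 0.56536916 -0.15481272  0.101     ]]
brace [[ 0.59984696  0.00746194  0.051     ]
 [ 0.60298564 -0.27337265  0.051     ]
 [ 0.54431445 -0.27370496  0.051     ]
 [ 0.54194048  0.00767361  0.051     ]] [ 0.57227188 -0.13298551  0.051     ]
slot [[ 0.59049148 -0.20227772  0.048     ]
 [ 0.59097463 -0.24688999  0.048     ]
 [ 0.55876744 -0.24698623  0.048     ]
 [ 0.55795013 -0.2011785   0.048     ]] [ 0.57454592 -0.22433311  0.048     ]
side slot [[ 0.55843754 -0.20211324  0.051     ]
 [ 0.58944176 -0.20100298  0.051     ]]
1.7320508075688772
```

Checks agree. The pivot is at (0.574,-0.025) with its head top at z≈0.092. The stud is at (0.4247,-0.1575), 0.1996 m from the pivot, where 0.200 is expected. The strap is at -1.56 rad with its centre near (0.572,-0.133), and it needs a clockwise swing of about 0.85 rad. I'm moving above the grip.

arm_command([
  {"grip":1,"dx":0.03,"dy":-0.0175,"dz":0,"twist":0},
  {"grip":1,"dx":0.03,"dy":-0.0175,"dz":0,"twist":0},
  {"grip":1,"dx":0.03,"dy":-0.0175,"dz":0,"twist":0},
  {"grip":1,"dx":0.03,"dy":-0.0175,"dz":0,"twist":0},
  {"grip":1,"dx":0.03,"dy":-0.0175,"dz":0,"twist":0},
  {"grip":1,"dx":0.03,"dy":-0.0175,"dz":0,"twist":0},
  {"grip":1,"dx":0.03,"dy":-0.0175,"dz":0,"twist":0},
  {"grip":1,"dx":0.03,"dy":-0.0175,"dz":0,"twist":0},
])

```text
t: 0.95
ee_pos: [0.4128, -0.3491, 0.192]
ee_rot: [-0.0, 0.979, 0.202, -0.0]
contact_force: [0.5, -0.4, -0.3]
finger_gap: 0.998
```

arm_command([
  {"grip":1,"dx":0.029,"dy":-0.017,"dz":0,"twist":0},
  {"grip":1,"dx":0.029,"dy":-0.017,"dz":0,"twist":0},
  {"grip":1,"dx":0.029,"dy":-0.017,"dz":0,"twist":0},
  {"grip":1,"dx":0.029,"dy":-0.017,"dz":0,"twist":0},
  {"grip":1,"dx":0.029,"dy":-0.017,"dz":0,"twist":0},
  {"grip":1,"dx":0.029,"dy":-0.017,"dz":0,"twist":0},
  {"grip":1,"dx":0.029,"dy":-0.017,"dz":0,"twist":0},
  {"grip":1,"dx":0.029,"dy":-0.017,"dz":0,"twist":0},
])

```text
t: 1.75
ee_pos: [0.5721, -0.1326, 0.192]
ee_rot: [-0.0, 0.979, 0.202, -0.0]
contact_force: [0.1, -0.4, 0.8]
finger_gap: 0.999
```

arm_command([
  {"grip":1,"twist":-0.147,"dx":0,"dy":0,"dz":0},
  {"grip":1,"twist":-0.147,"dx":0,"dy":0,"dz":0},
  {"grip":1,"twist":-0.147,"dx":0,"dy":0,"dz":0},
  {"grip":1,"twist":-0.147,"dx":0,"dy":0,"dz":0},
  {"grip":1,"twist":-0.147,"dx":0,"dy":0,"dz":0},
  {"grip":1,"twist":-0.147,"dx":0,"dy":0,"dz":0},
  {"grip":1,"twist":-0.147,"dx":0,"dy":0,"dz":0},
  {"grip":1,"twist":-0.147,"dx":0,"dy":0,"dz":0},
])

```text
t: 2.55
ee_pos: [0.5713, -0.1338, 0.1919]
ee_rot: [-0.0, 0.701, 0.713, -0.0]
contact_force: [-0.2, -0.7, 0.1]
finger_gap: 1.002
```

Run:
```python
from h import *
w=cap('wrist','wrist1')
s=ctrl.get_state();q=s['ee_rot'];print(s['t'],s['ee_pos'],q,2*np.arctan2(q[2],q[1]),s['joint_pos'])
print(proj(w,[(.5725,-.133,.101),(.574,-.025,.093),(.4247,-.1575,.046)]))
```

```text
2.6 [ 0.57133269 -0.13380801  0.19183451] [-3.02348742e-04  6.97427106e-01  7.16655633e-01 -2.10835105e-04] 1.5979904097111532 [ 0.54152648  0.34015629 -0.47628829  1.46247532  0.15645243  1.37746453
  0.08564734]
[[286.03253888 194.96260891]
 [291.20900785  43.58800052]
 [126.45554648 200.69288221]]
```

View pics/wrist1.png

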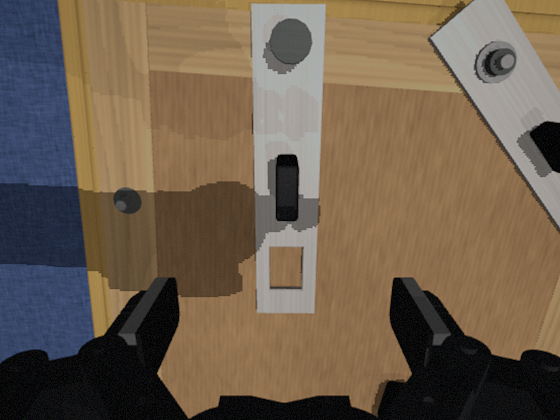

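Run:
```python
from h import *
w=load('wrist1');T=w['world_to_cam'];print(-T[:3,:3].T@T[:3,3])
zoom(w,(240,140,340,230),'zw')
print(proj(w,[(.5725+a*.009,-.133+b*.023,z) for z in (.101,.051) for a in(-1,1) for b in (-1,1)]))
```

```text
[ 0.56970968 -0.05258407  0.37404992]
[[274.05736601 222.70598648]
 [274.65793164 165.35196067]
 [296.84194463 223.10194235]
 [298.62587383 165.78712379]
 [275.49769055 203.42490349]
 [276.07435429 153.60177568]
 [295.09273303 203.7705602 ]
 [296.53829045 153.97658629]]
```

View pics/zw.png

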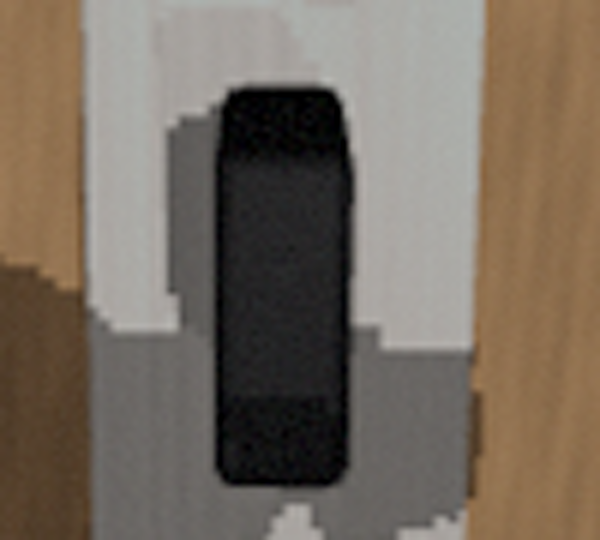

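Wrist view: grip top face spans rows 167–221 and cols 276–298, within 1–2 px of prediction, so I'm descending and closing.

arm_command([
  {"grip":1,"dx":0.001,"dy":0.001,"dz":0.025,"twist":0.015},
  {"grip":1,"dx":0,"dy":0,"dz":0.025,"twist":0},
  {"grip":1,"dx":0,"dy":0,"dz":0.025,"twist":0},
  {"grip":1,"dx":0,"dy":0,"dz":0.025,"twist":0},
  {"grip":1,"dx":0,"dy":0,"dz":0.02,"twist":0},
  {"grip":1,"dx":0,"dy":0,"dz":0.01,"twist":0},
  {"grip":1,"dx":0,"dy":0,"dz":0,"twist":0},
  {"grip":1,"dx":0,"dy":0,"dz":0,"twist":0},
])

```text
t: 3.4
ee_pos: [0.5731, -0.1327, 0.063]
ee_rot: [0.0, 0.708, 0.706, 0.0]
contact_force: [1.0, -0.6, -0.4]
finger_gap: 1.0
```

arm_command([
  {"grip":-1,"dx":0,"dy":0,"dz":0,"twist":0},
  {"grip":-1,"dx":0,"dy":0,"dz":0,"twist":0},
  {"grip":-1,"dx":0,"dy":0,"dz":0,"twist":0},
  {"grip":-1,"dx":0,"dy":0,"dz":0,"twist":0},
  {"grip":-1,"dx":0,"dy":0,"dz":0,"twist":0},
  {"grip":-1,"dx":0,"dy":0,"dz":0,"twist":0},
  {"grip":-1,"dx":0,"dy":0,"dz":0,"twist":0},
  {"grip":-1,"dx":0,"dy":0,"dz":0,"twist":0},
])

```text
t: 4.2
ee_pos: [0.5726, -0.1327, 0.0622]
ee_rot: [-0.0, 0.708, 0.706, 0.0]
contact_force: [-1.2, -0.0, -0.6]
finger_gap: 0.002
```

Run:
```python
from h import *
s=ctrl.get_state();q=s['ee_rot'];print(s['t'],s['ee_pos'],q,2*np.arctan2(q[2],q[1]),s['joint_pos'],s['finger_gap'],s['contact_force'])
```

```text
4.2 [ 0.57255536 -0.13267467  0.06219095] [-4.76738918e-05  7.08149427e-01  7.06062593e-01  2.80093799e-05] 1.567845096656315 [ 0.52448112  0.43961922 -0.45482445  1.63043621  0.20911054  1.12013717
  0.01273682] 0.0016159470643623908 [-1.19506214 -0.04238485 -0.56504852]
```

Gap 0.002 means the fingers closed on nothing, so I'm looking before doing anything else.

Run:
```python
from h import *
w=cap('wrist','wrist2');s=cap('side','side2');zoom(s,(270,200,450,420),'zs2');t=cap('top','top2');zoom(t,(335,160,480,290),'zt2')
```

```text
(no output)
```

View pics/wrist2.png

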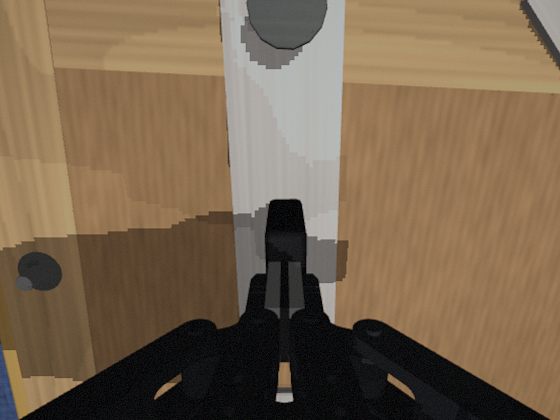

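View pics/side2.png

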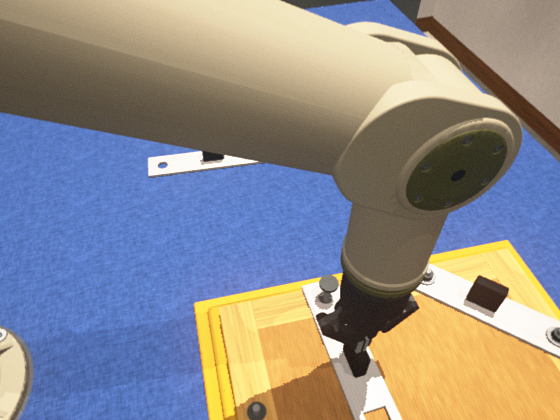

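View pics/zt2.png

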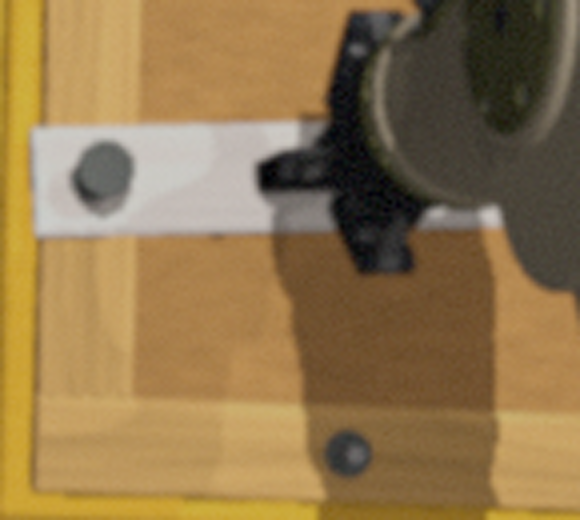

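Run:
```python
from h import *
w=load('wrist2');s=ctrl.get_state();p=s['ee_pos'];print(s['finger_gap'],p)
T=w['world_to_cam'];print(-T[:3,:3].T@T[:3,3])
print(proj(w,[p,p+[.009,0,.019],p+[-.009,0,.019],p+[.009,.011,.019],p+[.009,.011,.03]]))
zoom(w,(200,180,370,300),'zw2')
print('grip',proj(w,[(.5725+a*.009,-.133+b*.023,z) for z in (.101,.051) for a in(-1,1) for b in (-1,1)]))
```

```text
0.0024818990152595515 [ 0.57257049 -0.13266727  0.06219615]
[ 0.5724997  -0.05149262  0.24435763]
[[284.65899849 244.04499176]
 [303.14016015 259.91585782]
 [266.28607326 260.002955  ]
 [303.44985113 239.1451031 ]
 [304.66225565 248.82069424]]
grip [[265.05285685 325.64372226]
 [262.98180245 232.2989759 ]
 [304.41494146 325.55795482]
 [306.01743948 232.19392099]
 [269.23846411 272.8254928 ]
 [267.95319337 197.65556495]
 [299.96281818 272.75398954]
 [300.87059508 197.5720081 ]]
```

View pics/zw2.png

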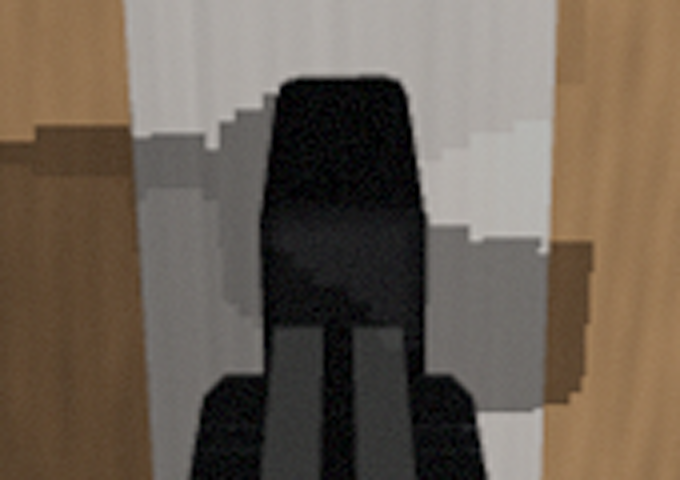

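The wrist view shows the fingers right at the grip, yet the gap reads shut. The pads emerge from the grip's top face at about (285,262). I'll test with a small lift.

arm_command([
  {"grip":-1,"dx":0,"dy":0,"dz":-0.005,"twist":0},
  {"grip":-1,"dx":0,"dy":0,"dz":-0.005,"twist":0},
  {"grip":-1,"dx":0,"dy":0,"dz":0,"twist":0},
  {"grip":-1,"dx":0,"dy":0,"dz":0,"twist":0},
])

```text
t: 4.75
ee_pos: [0.5728, -0.1328, 0.0726]
ee_rot: [0.0, 0.708, 0.706, 0.0]
contact_force: [-0.0, 0.3, 0.6]
finger_gap: 0.001
```

Run:
```python
from h import *
w=cap('wrist','wrist3');s=cap('side','side3');a=load('side2')
zoom(s,(270,270,430,420),'zs3')
st=ctrl.get_state();print(st['ee_pos'],st['finger_gap'],st['contact_force'],st['wrist_torque'])
```

```text
[ 0.57249163 -0.13272585  0.07218023] 0.0002977445104495594 [-0.09030184  0.65134696  0.29047363] [0.00852042 0.01631622 0.0149563 ]
```

View pics/wrist3.png

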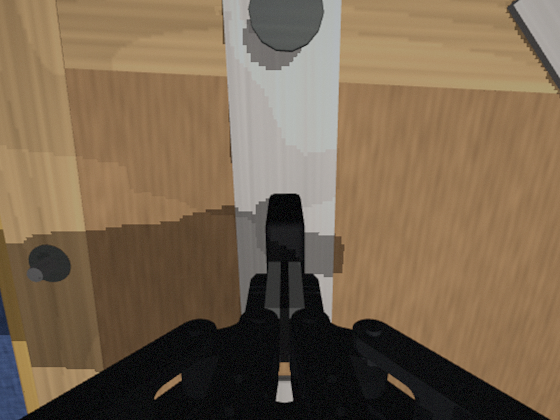

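View pics/zs3.png

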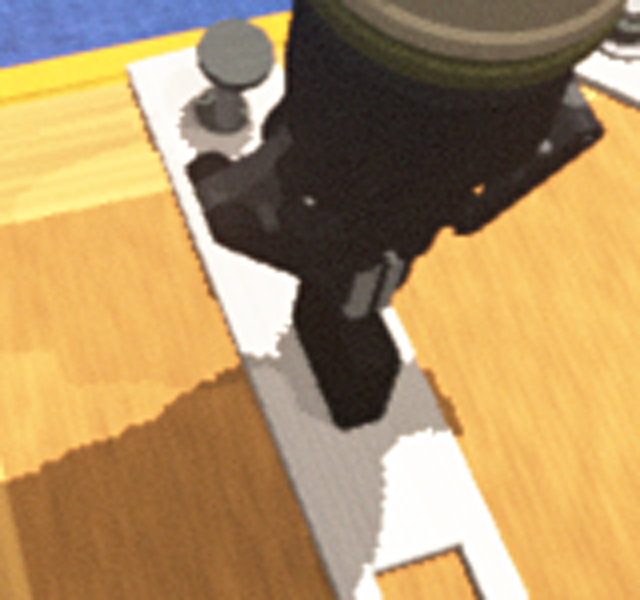

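Run:
```python
from h import *
w=load('wrist3');s=load('side3');w1=load('wrist1')
o1,v1=ray(w,[(285,262)]);o2,v2=ray(s,[(360,348)])
A=np.c_[v1[0],-v2[0]];k=np.linalg.lstsq(A,o2-o1,rcond=None)[0];print(o1+k[0]*v1[0],o2+k[1]*v2[0])
# open view, TCP (.5713,-.1338,.1919) psi 1.598: x tool~+y, y tool~+x
p=np.array([.5713,-.1338,.1919])
for ty in(-.0425,.0425):
  for tx in(-.011,.011):
    for dz in (.013,.035):
      print(ty,tx,dz,proj(w1,p+[ty,tx,dz]))
zoom(w1,(100,260,460,420),'zw1')
zoom(w,(200,180,370,300),'zw3')
```

```text
[ 0.57297867 -0.13313742  0.09299602] [ 0.5766659  -0.13444023  0.09366102]
-0.0425 -0.011 0.013 [[201.21885197 272.85434748]]
-0.0425 -0.011 0.035 [[190.90755202 296.158175  ]]
-0.0425 0.011 0.013 [[198.90383645 233.05893515]]
-0.0425 0.011 0.035 [[187.85305214 252.21003512]]
0.0425 -0.011 0.013 [[366.82392437 275.61695227]]
0.0425 -0.011 0.035 [[377.02916755 299.20385106]]
0.0425 0.011 0.013 [[370.75554818 236.01828006]]
0.0425 0.011 0.035 [[381.90235628 255.50079688]]
```

View pics/zw1.png

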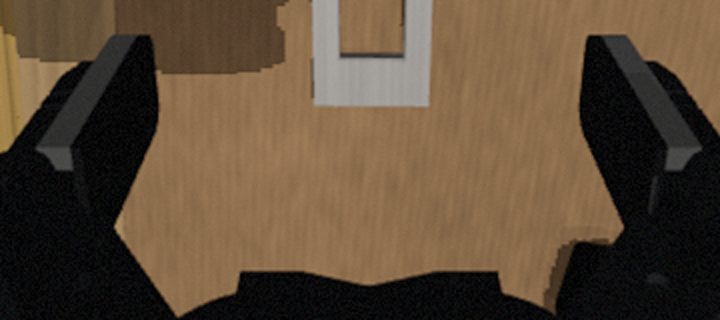

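View pics/zw3.png

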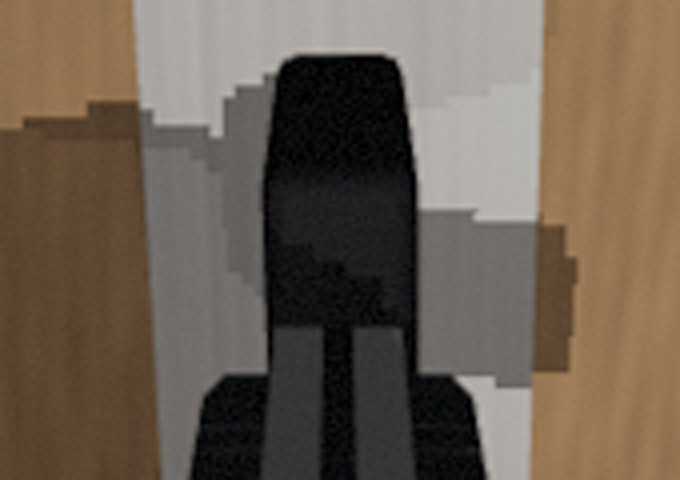

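Run:
```python
from h import *
w=load('wrist1');p=np.array([.5713,-.1338,.1919])
print(w['intrinsics'],w['dist'])
for a,b in [((175,278),(393,278)),((137,335),(433,335)),((160,278),(412,278))]:
    o,v=ray(w,[a,b]); v=v/(-v[:,2:])
    for gap in (.085,.114,.1):
        k=gap/np.linalg.norm(v[0]-v[1]); P=o+k*v
        print(gap,(P.mean(0)-p).round(4))
w=load('wrist3');p=np.array([.5725,-.1327,.0722])
o,v=ray(w,[(285,262)]);v=v/-v[:,2:]
for z in (.072,.08,.09,.1,.11,.12): print(z,(o+v*(o[2]-z)-p).round(4))
```

```text
[[369.32131045   0.         284.05051209]
 [  0.         369.32131045 206.81053295]
 [  0.           0.           1.        ]] [-0.00013407  0.          0.          0.          0.        ]
0.085 [-0.0004  0.0098  0.0541]
0.114 [-0.     -0.0146  0.0104]
0.1 [-0.0002 -0.0029  0.0315]
0.085 [-0.0002  0.0131  0.093 ]
0.114 [ 0.0003 -0.0102  0.0625]
0.1 [0.0001 0.001  0.0772]
0.085 [0.0001 0.0194 0.0714]
0.114 [ 0.0007 -0.0017  0.0336]
0.1 [0.0004 0.0085 0.0518]
0.072 [[ 0.0005 -0.011  -0.0002]]
0.08 [[ 0.0005 -0.007   0.0078]]
0.09 [[ 0.0005 -0.0019  0.0178]]
0.1 [[0.0005 0.0031 0.0278]]
0.11 [[0.0004 0.0081 0.0378]]
0.12 [[0.0004 0.0132 0.0478]]
```

Geometry check: scaling the open pads to the stated 85 mm gap puts their tips 54 mm behind the reported TCP, where 13 mm is stated. The shut tips come out about 42 mm behind. So the real tips are about 42 mm higher than reported. They shut at z≈0.104, just above the grip top at 0.101, which explains the miss. I'm reopening and descending further, stepwise, watching force.

arm_command([
  {"grip":1,"dx":0,"dy":0,"dz":0,"twist":0},
  {"grip":1,"dx":0,"dy":0,"dz":0,"twist":0},
  {"grip":1,"dx":0,"dy":0,"dz":0,"twist":0},
  {"grip":1,"dx":0,"dy":0,"dz":0,"twist":0},
  {"grip":1,"dx":0,"dy":0,"dz":0,"twist":0},
  {"grip":1,"dx":0,"dy":0,"dz":0,"twist":0},
  {"grip":1,"dx":0,"dy":0,"dz":0,"twist":0},
  {"grip":1,"dx":0,"dy":0,"dz":0,"twist":0},
])

```text
t: 5.65
ee_pos: [0.5726, -0.1327, 0.0722]
ee_rot: [-0.0, 0.708, 0.706, 0.0]
contact_force: [-0.2, 0.5, -0.7]
finger_gap: 1.0
```

arm_command([
  {"grip":1,"dx":0,"dy":0,"dz":0.01,"twist":0},
  {"grip":1,"dx":0,"dy":0,"dz":0.01,"twist":0},
  {"grip":1,"dx":0,"dy":0,"dz":0,"twist":0},
])

```text
t: 5.95
ee_pos: [0.571, -0.1325, 0.0498]
ee_rot: [-0.002, 0.708, 0.706, -0.001]
contact_force: [-0.9, -0.7, -0.4]
finger_gap: 0.998
```

Run:
```python
from h import *
w=cap('wrist','wrist4');s=cap('side','side4');zoom(s,(270,270,430,420),'zs4')
st=ctrl.get_state();print(st['ee_pos'],st['finger_gap'],st['contact_force'],st['wrist_torque'])
```

```text
[ 0.57205121 -0.13258148  0.05145659] 0.9993592855369462 [ 0.64602852  0.78780487 -0.52555204] [0.01424973 0.00447878 0.01664765]
```

View pics/wrist4.png

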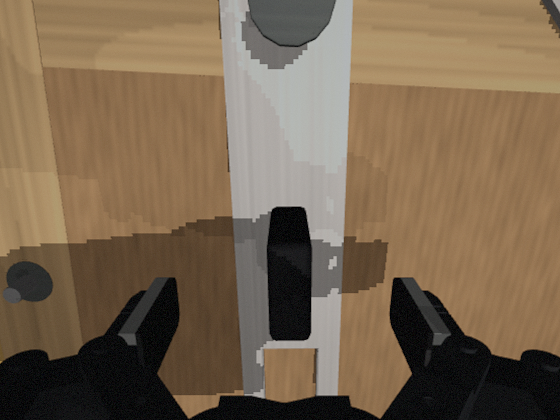

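View pics/zs4.png

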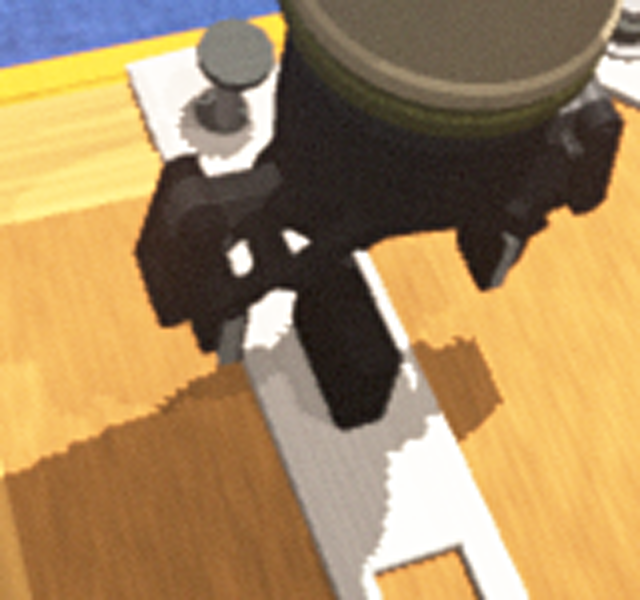

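The grip (270–310, 207–340) is clear between the open pads, with no contact force. Descending another 20 mm, then closing.

arm_command([
  {"grip":1,"dx":0,"dy":0,"dz":0.005,"twist":0},
  {"grip":1,"dx":0,"dy":0,"dz":0.005,"twist":0},
  {"grip":1,"dx":0,"dy":0,"dz":0.005,"twist":0},
  {"grip":1,"dx":0,"dy":0,"dz":0.004,"twist":0},
  {"grip":1,"dx":0,"dy":0,"dz":0,"twist":0},
])

```text
t: 6.55
ee_pos: [0.572, -0.1326, 0.0324]
ee_rot: [-0.001, 0.708, 0.706, -0.0]
contact_force: [0.0, -1.1, -0.5]
finger_gap: 1.004
```

arm_command([
  {"grip":-1,"dx":0,"dy":0,"dz":0,"twist":0},
  {"grip":-1,"dx":0,"dy":0,"dz":0,"twist":0},
  {"grip":-1,"dx":0,"dy":0,"dz":0,"twist":0},
  {"grip":-1,"dx":0,"dy":0,"dz":0,"twist":0},
  {"grip":-1,"dx":0,"dy":0,"dz":0,"twist":0},
  {"grip":-1,"dx":0,"dy":0,"dz":0,"twist":0},
  {"grip":-1,"dx":0,"dy":0,"dz":0,"twist":0},
  {"grip":-1,"dx":0,"dy":0,"dz":0,"twist":0},
])

```text
t: 7.35
ee_pos: [0.5728, -0.1327, 0.0335]
ee_rot: [0.0, 0.708, 0.706, 0.0]
contact_force: [-0.0, -0.4, 1.3]
finger_gap: 0.2
```

Run:
```python
from h import *
w=cap('wrist','wrist5')
st=ctrl.get_state();q=st['ee_rot'];print(st['ee_pos'],2*np.arctan2(q[2],q[1]),st['finger_gap'],st['contact_force'],st['wrist_torque'])
```

```text
[ 0.57282018 -0.13271011  0.03346431] 1.5679159220495567 0.20138204879627136 [ 0.43539772 -0.65580658  2.9174366 ] [0.04174955 0.02728861 0.0480871 ]
```

View pics/wrist5.png

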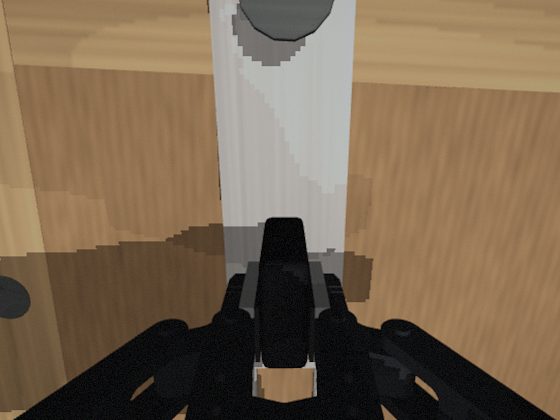

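Gap 0.20 is about 17 mm, so the 18 mm grip is held. Lifting 24 mm against the 36 mm limit.

arm_command([
  {"grip":-1,"dx":0,"dy":0,"dz":-0.006,"twist":0},
  {"grip":-1,"dx":0,"dy":0,"dz":-0.006,"twist":0},
  {"grip":-1,"dx":0,"dy":0,"dz":-0.006,"twist":0},
  {"grip":-1,"dx":0,"dy":0,"dz":-0.006,"twist":0},
  {"grip":-1,"dx":0,"dy":0,"dz":0,"twist":0},
])

```text
t: 7.9
ee_pos: [0.5733, -0.1328, 0.0584]
ee_rot: [0.001, 0.708, 0.706, 0.0]
contact_force: [0.1, 0.6, -2.3]
finger_gap: 0.199
```

Run:
```python
from h import *
w=cap('wrist','wrist6');s=cap('side','side6');zoom(s,(270,270,430,420),'zs6')
st=ctrl.get_state();q=st['ee_rot'];print(st['ee_pos'],2*np.arctan2(q[2],q[1]),st['finger_gap'],st['contact_force'],st['wrist_torque'])
```

```text
[ 0.57264021 -0.13275507  0.05738263] 1.5677528356606707 0.1995576346730103 [ 0.25324757  0.30797861 -3.44083742] [ 0.00267184  0.05110598 -0.01012572]
```

View pics/zs6.png

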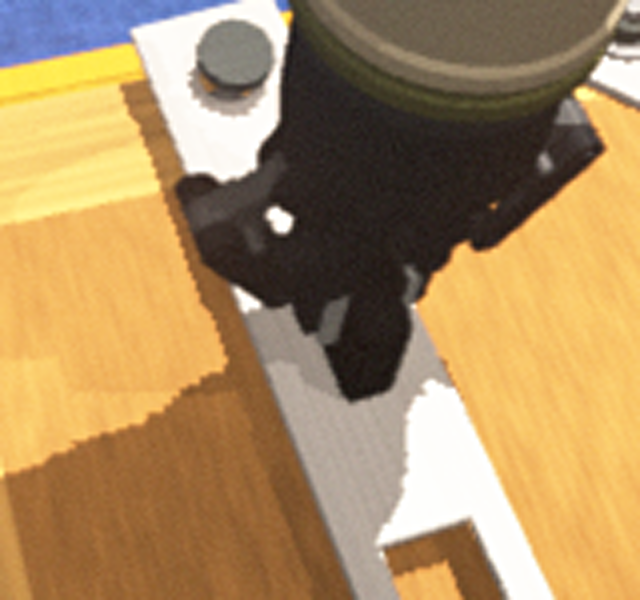

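The brace is up, its shadow is offset under the strap, and force z is about −3 N. The bolt shank is still in the hole. Swinging clockwise along the arc.

arm_command([
  {"grip":-1,"dx":0.0006,"dy":-0.0116,"dz":0,"twist":0.1055},
  {"grip":-1,"dx":0.0006,"dy":-0.0116,"dz":0,"twist":0.1055},
  {"grip":-1,"dx":0.0006,"dy":-0.0116,"dz":0,"twist":0.1055},
  {"grip":-1,"dx":0.0006,"dy":-0.0116,"dz":0,"twist":0.1055},
  {"grip":-1,"dx":0,"dy":0,"dz":0,"twist":0},
])

```text
t: 8.5
ee_pos: [0.5261, -0.1224, 0.0569]
ee_rot: [-0.0, 0.841, 0.541, -0.001]
contact_force: [0.5, 0.4, -2.1]
finger_gap: 0.201
```

Run:
```python
from h import *
st=ctrl.get_state();q=st['ee_rot'];ps=2*np.arctan2(q[2],q[1]);p=st['ee_pos'];print(p,ps,st['finger_gap'],st['contact_force'],st['wrist_torque'])
print('hole',p[:2]+.11*np.array([np.cos(ps),np.sin(ps)]))
```

```text
[ 0.52611534 -0.12242073  0.05687977] 1.1443071138931902 0.20091143278305362 [ 0.48539965  0.42975685 -2.13721369] [ 0.03756463 -0.04390317 -0.04167851]
hole [ 0.57161982 -0.02227412]
```

arm_command([
  {"grip":-1,"dx":0.0002,"dy":-0.0108,"dz":0,"twist":0.105},
  {"grip":-1,"dx":0.0002,"dy":-0.0108,"dz":0,"twist":0.105},
  {"grip":-1,"dx":0.0002,"dy":-0.0108,"dz":0,"twist":0.105},
  {"grip":-1,"dx":0.0002,"dy":-0.0108,"dz":0,"twist":0.105},
  {"grip":-1,"dx":0,"dy":0,"dz":0,"twist":0},
  {"grip":-1,"dx":0,"dy":0,"dz":0,"twist":0},
])

```text
t: 9.1
ee_pos: [0.4927, -0.0989, 0.0573]
ee_rot: [0.0, 0.934, 0.357, 0.0]
contact_force: [-0.1, -0.7, -2.8]
finger_gap: 0.198
```

Run:
```python
from h import *
st=ctrl.get_state();q=st['ee_rot'];ps=2*np.arctan2(q[2],q[1]);p=st['ee_pos'];print(st['t'],p,ps,st['finger_gap'],st['contact_force'],st['wrist_torque'])
x=np.array([np.cos(ps),np.sin(ps)])
print('hole',p[:2]+.11*x,'slot',p[:2]-.09*x)
s=cap('side','side7');zoom(s,(200,260,400,420),'zs7')
t=cap('top','top7');zoom(t,(335,180,480,290),'zt7')
```

```text
9.1 [ 0.4926573  -0.09891526  0.0572938 ] 0.7309303906217469 0.19779309830254715 [-0.05297726 -0.69139376 -2.82311119] [-0.03007069  0.00109931 -0.01678062]
hole [ 0.5745582  -0.02548337] slot [ 0.42564748 -0.1589959 ]
```

View pics/zs7.png

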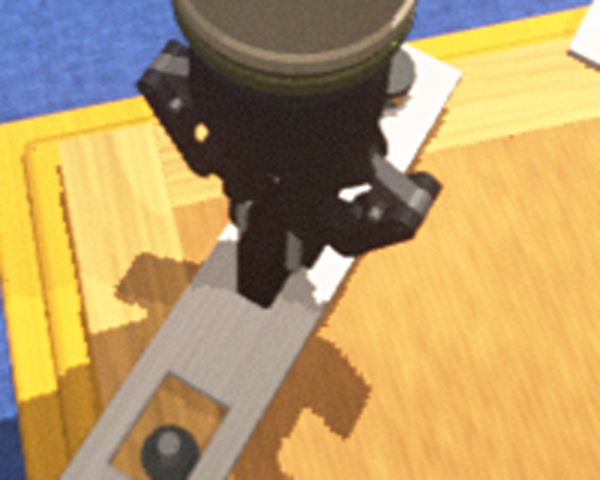

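View pics/zt7.png

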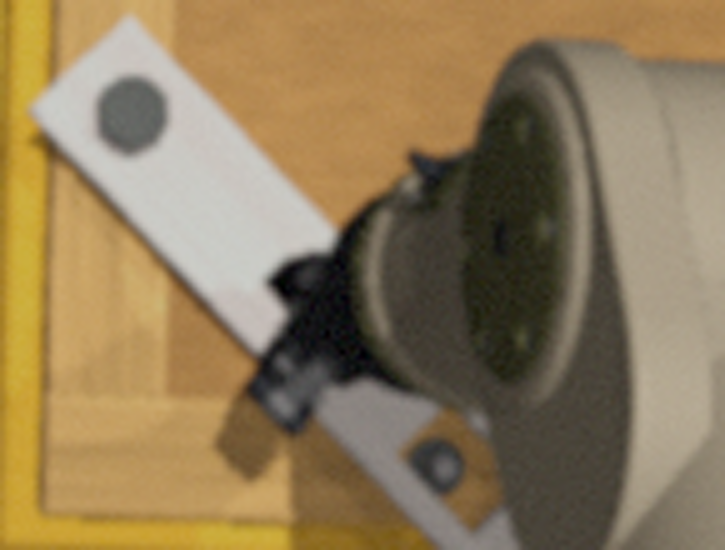

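The stud shows inside the slot in both views. The slot centre is computed at (0.4256,−0.1590) and the stud is at (0.4247,−0.1575), so I'm lowering.

arm_command([
  {"grip":-1,"dx":0,"dy":0,"dz":0.006,"twist":0},
  {"grip":-1,"dx":0,"dy":0,"dz":0.006,"twist":0},
  {"grip":-1,"dx":0,"dy":0,"dz":0.005,"twist":0},
  {"grip":-1,"dx":0,"dy":0,"dz":0.004,"twist":0},
  {"grip":-1,"dx":0,"dy":0,"dz":0.002,"twist":0},
  {"grip":-1,"dx":0,"dy":0,"dz":0.001,"twist":0},
  {"grip":-1,"dx":0,"dy":0,"dz":0,"twist":0},
  {"grip":-1,"dx":0,"dy":0,"dz":0,"twist":0},
])

```text
t: 10.0
ee_pos: [0.4922, -0.0987, 0.0335]
ee_rot: [0.0, 0.935, 0.355, 0.0]
contact_force: [-1.8, 0.6, -0.8]
finger_gap: 0.199
```

Run:
```python
from h import *
st=ctrl.get_state();print(st['t'],st['ee_pos'],st['finger_gap'],st['contact_force'],st['wrist_torque'])
s=cap('side','side8');zoom(s,(200,260,400,420),'zs8')
```

```text
10.0 [ 0.49222299 -0.09866231  0.03346306] 0.19887105197014932 [-1.75104436  0.58996514 -0.78105514] [ 0.13432514  0.31887484 -0.03592516]
```

View pics/zs8.png

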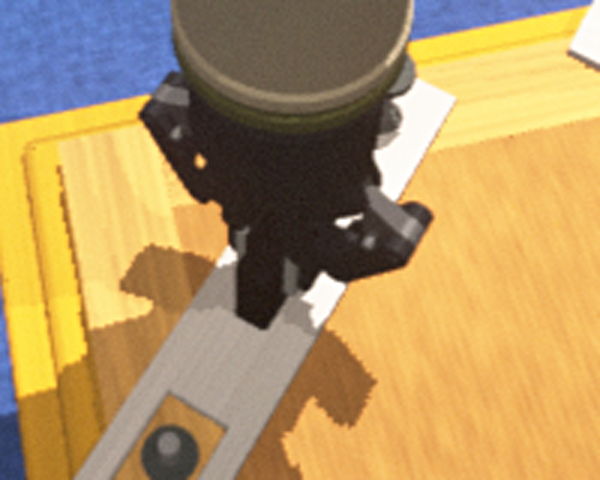

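The brace is down on the frame with the stud inside the slot. Releasing, then rising straight up. The open pads clear the grip.

arm_command([
  {"grip":1,"dx":0,"dy":0,"dz":0,"twist":0},
  {"grip":1,"dx":0,"dy":0,"dz":0,"twist":0},
  {"grip":1,"dx":0,"dy":0,"dz":0,"twist":0},
  {"grip":1,"dx":0,"dy":0,"dz":0,"twist":0},
  {"grip":1,"dx":0,"dy":0,"dz":0,"twist":0},
  {"grip":1,"dx":0,"dy":0,"dz":0,"twist":0},
  {"grip":1,"dx":0,"dy":0,"dz":0,"twist":0},
  {"grip":1,"dx":0,"dy":0,"dz":0,"twist":0},
])

```text
t: 10.85
ee_pos: [0.4921, -0.0987, 0.0332]
ee_rot: [-0.0, 0.935, 0.355, 0.0]
contact_force: [-0.1, 0.4, -0.9]
finger_gap: 0.997
```

arm_command([
  {"grip":1,"dx":0,"dy":0,"dz":-0.01,"twist":0},
  {"grip":1,"dx":0,"dy":0,"dz":-0.02,"twist":0},
  {"grip":1,"dx":0,"dy":0,"dz":-0.025,"twist":0},
  {"grip":1,"dx":0,"dy":0,"dz":-0.025,"twist":0},
  {"grip":1,"dx":0,"dy":0,"dz":-0.025,"twist":0},
  {"grip":1,"dx":0,"dy":0,"dz":-0.025,"twist":0},
  {"grip":1,"dx":0,"dy":0,"dz":-0.02,"twist":0},
  {"grip":1,"dx":0,"dy":0,"dz":0,"twist":0},
])

```text
t: 11.65
ee_pos: [0.4939, -0.0988, 0.1871]
ee_rot: [0.002, 0.935, 0.355, 0.003]
contact_force: [0.4, -0.2, -0.2]
finger_gap: 1.001
```

Run:
```python
from h import *
st=ctrl.get_state();print(st['t'],st['ee_pos'],st['finger_gap'],st['contact_force'])
s=cap('side','side9');cap('top','top9');cap('wrist','wrist9')
```

```text
11.65 [ 0.49394141 -0.09881575  0.18712684] 1.0012871169412287 [ 0.40549416 -0.21452302 -0.18307064]
```

View pics/side9.png

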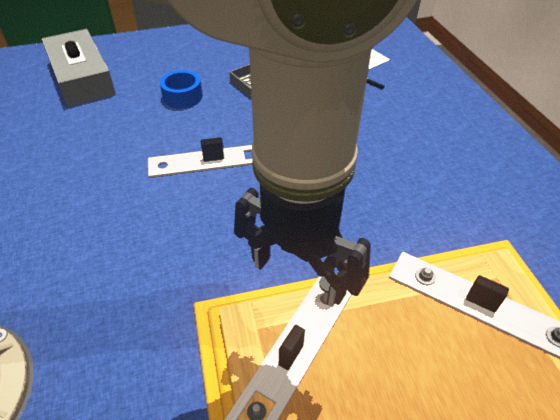

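View pics/wrist9.png

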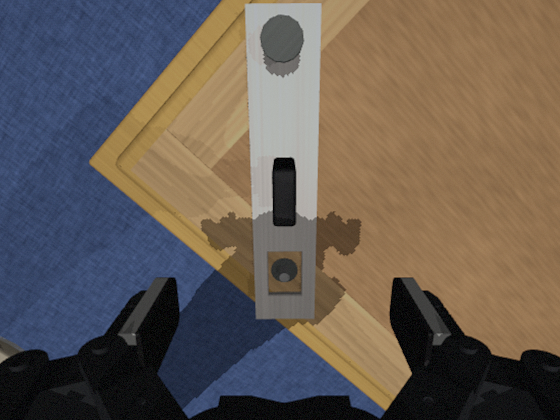

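View pics/top9.png

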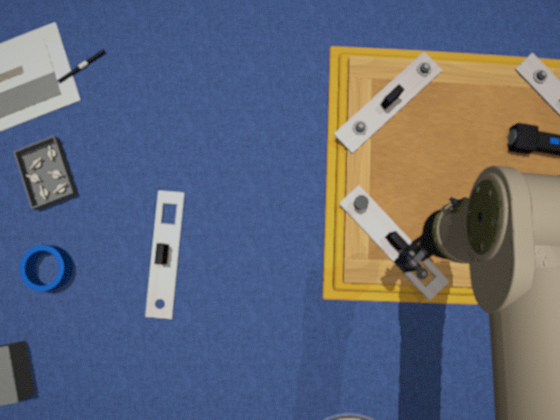

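The wrist view shows the slot at about (267–302, 251–293) with the washer and stud at (284,270). The pivot head is at (282,38). In the top view the spare looks unmoved. One numeric check follows.

Run:
```python
from h import *
w=load('wrist9')
c=onz(w,[(247,4),(321,4),(315,319),(256,319)],.051);C=c.mean(0)[:2]
print(c, [np.linalg.norm(c[i]-c[(i+1)%4]) for i in range(4)])
u=(c[2]+c[3]-c[0]-c[1])[:2];u/=np.linalg.norm(u);n=np.array([-u[1],u[0]])
st=onz(w,[(284,269)],.046)[0,:2];
for nm,P in [('stud',st),('stud0',np.array([.4247,-.1575])),('pivot',np.array([.574,-.025]))]: print(nm,P,(P-C)@u,(P-C)@n)
a,b=load('top0'),load('top9')
for t in (a,b): print([r for r in blobs(t,(140,180,190,330),br)],blobs(t,(150,235,178,275),dark))
st=ctrl.get_state();print(st['contact_force'],st['joint_velocities'].round(3))
```

```text
[[ 0.57722931  0.01530043  0.051     ]
 [ 0.61459123 -0.02677854  0.051     ]
 [ 0.40682798 -0.21501455  0.051     ]
 [ 0.36771025 -0.17097997  0.051     ]] [np.float64(0.05627213505632707), np.float64(0.2803539945225573), np.float64(0.05890026235262827), np.float64(0.2803544579974662)]
stud [ 0.42591949 -0.15667472] 0.08715010660210769 -0.0012155405879753847
stud0 [ 0.4247 -0.1575] 0.08860890027567273 -0.0014159042683066481
pivot [ 0.574 -0.025] -0.11100446582740739 -0.00030052406510820673
[(2577, array([164.3, 257.5]), array([164.3, 254.1]), array([ 26.3, 126.9]), 5.7)] [(201, array([161.7, 253.7]), array([161.7, 253.7]), array([11. , 18.7]), 5.2)]
[(2643, array([164.3, 257.1]), array([164.3, 254.1]), array([ 26.5, 127.2]), 5.7)] [(180, array([161.9, 253.8]), array([161.5, 254. ]), array([18., 11.]), 90.0)]
[ 0.14363557 -0.21079256  0.11118927] [-0.001  0.011 -0.     0.015 -0.    -0.002 -0.001]
```

All within limits: stud at x=0.088, y=−0.001 (wanted 0.066–0.114, ±0.014); pivot at x=−0.111; the strap measures 280×56–59 mm at the flat height; spare unmoved.

```bash
python3 -c "
from bench import finish_job
print(finish_job())"
```

```text
the job is handed in; nothing more can be done
None
```

I lifted the open brace 24 mm by its grip and swung it about 0.84 rad clockwise round its bolt. I then lowered its slot over the short bolt, let go, and handed the job in at about 12 s; no verdict was reported.

**Last checks:**

| Check | Measured | Allowed |
|---|---|---|
| Short bolt along the brace (x) | +0.087 to +0.089 m | 0.066 to 0.114 m |
| Short bolt sideways (y) | −0.001 m | ±0.014 m |
| Pivot bolt along the brace (x) | −0.111 m | −0.119 to −0.101 m |
| Spare brace | same place in the top view, to under 1 pixel | within 20 mm |

The brace measured 280 × 56–59 mm in the wrist picture when assumed flat on the frame, which fits the real strap. I did not measure its tilt or underside height directly. The tool ended at the same height it had at the grasp, and the gripper was open and clear with no contact force.

**What disagreed:** the first grasp closed on nothing. The pictures put the real fingertips about 42 mm behind the reported TCP, which does not match the stated tool frame. I reopened, went about 30 mm lower than on the first try while watching the force, and the second grasp held at a gap of 0.20 (about 17 mm on the 18 mm grip).

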